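# Check that a vial crimper's hand lever stops short of its grip

### The job

The hand crimper on the suction-foot mount needs its stop checked before a batch of vials is capped. With the fingertips or the backs of the fingers press its blue lever in until it comes up firmly against the brass stop screw, short of the grey fixed grip, keep it there for a second, and ease it back out under control until it stands fully open; then press it in against the screw again and finish still holding it there, so that the gap can be gauged. Do not pinch or take hold of anything, do not force the lever, keep off the fixed grip, and leave everything else on the bench where it is.

Things in the scene. Friction and masses are not known exactly. Their poses are not given: they have to be found in the camera images.
- crimper: Vial crimper lying on its side in a dark steel mount on a black 88 mm suction foot, fixed. Origin on the bench by the foot. x: level, from the free ends of the handles towards the steel head; y: level, from the lever's side to the fixed grip. Handles' mid-height 78 mm. Reaches x -102 to +90, y -78 to +55 mm, at most 98 mm high. Under the handles (x -95 to -25 mm) it is free down to the bench.
- fixed_grip: The fixed part: grey ribbed grip bar along the crimper's x (16 mm thick, 24 mm high, centre line at y = +14 mm, free end at x = -102 mm) with the steel head at the other end. Origin at the crimper's origin, 78 mm up. Not to be touched.
- lever_handle: The hand lever: flat aluminium bar with a blue ribbed sleeve (sleeve 74 mm long, 16 mm thick, 24 mm high, from 54 to 128 mm from the pivot). Origin on the pivot axis at mid-height; the lever runs along its own -x, and its own +y points to the fixed grip, so it is pressed towards +y.
- lever_pad (a point): The place to press: middle of the blue sleeve's outer face (the side away from the fixed grip), 95 mm from the pivot and at mid-height, 78 mm above the bench; the sleeve reaches 12 mm above and below it. It turns with the lever and carries the lever's axes: pressing goes along its +y.
- lever_pivot (a point): Point on the lever's upright hinge axis, at mid-height of the handles (78 mm up), at (30, -14) mm in the crimper's frame. Axes as the crimper's.
- grip_mid (a point): Middle of the fixed grip's inner face, opposite the lever pad, 78 mm up. When the lever is on its stop, 8 to 22 mm stay free between the lever's inner face and this face.
- lever (a joint): Lever angle, rad: 0 fully open (0.45 rad from the fixed grip), growing as it is pressed in (clockwise from above). The stop screw ends it at 0.36 to 0.50, different each time; the grip would be met at 0.54. A spring opens it: 2.6 N at the pad to start it, 7 to 8 N just short of the stop, then it is solid: 12 to 20 N at the pad holds it firmly on the screw. Let go, it snaps open.
- stop_screw: Brass stop screw, 8 mm thick, with a knurled head, screwed through the fixed grip next to the mount; it does not move. Origin at the middle of its rounded tip, which the lever's inner face meets 42 mm from the pivot.
- vial_block: Aluminium block with small vials in it, 48 x 112 x 38 mm, loose on the bench. Origin at the centre of its underside.
- cap_box: Upright white and blue carton of vial caps, 31 x 34 x 78 mm, loose on the bench. Origin at the centre of its underside.
- spanner: Small flat steel open-end spanner, 17 x 108 x 4 mm, lying loose on the bench, long side along its y. Origin at the centre of its underside.
- beaker: Empty clear 50 ml beaker, 46 mm across, 60 mm high, standing loose on the bench. Origin at the centre of its underside.

How it is judged:
On the way, in this order (a step that is already met when the one before it is completed fails the run):
1. the lever is pressed in against the stop screw and kept there (contact force between lever_handle and stop_screw above 2 N and contact force between the fingers and lever_handle above 3 N), for 0.6 s.
2. the lever is back out, fully open (value of joint lever below 0.04 rad), for 0.1 s.
At the end, for the whole second after the job is handed in: The fingers hold the lever at rest against the stop screw (more than 2 N between lever and screw, between 3 and 45 N from the fingers on the lever), after one full stroke in and back out; the loose things stand within 15 mm of where they were (all of step 1 and contact force between the fingers and lever_handle below 45 N and value of joint lever above 0.33 rad and not (velocity of joint lever above 0.1 rad/s) and not (velocity of joint lever below -0.1 rad/s) and distance of each of vial_block, cap_box, spanner, beaker from where it was at the start of the episode below 0.015 m); the arm keeps its last pose, push and grip.
It fails at once if the lever was let go and snapped open (faster than 4 rad/s) (velocity of joint lever below -4 rad/s).
It fails at once if the lever was forced (more than 45 N from the fingers) (contact force between the fingers and lever_handle above 45 N).
It fails at once if the lever was pinched between the fingers instead of being pressed (contact force between the fingers and lever_handle above 0.5 N and y of the grasp point in the frame of lever_handle between -0.006 and 0.006 m and x of the grasp point in the frame of lever_handle below -0.02 m).
It fails at once if the fixed grip was touched or squeezed (contact force between the fingers and fixed_grip above 2 N).
It fails at once if a loose thing was pushed, knocked over or carried off (distance of any of vial_block, cap_box, spanner, beaker from where it was at the start of the episode above 0.015 m).
It also fails if it takes over 56 s, if anything falls off the work surface, if the arm or the gripper's body presses on something with over 40 N, if the wrist force passes 120 N, or if a joint passes its speed limit or range.

### The arm

A 6-joint arm with a two-finger parallel gripper is mounted at the origin on a cart in front of the work surface, level with it; the furniture and walls round the work are solid. World frame = base frame: x ahead of the robot, y to its left, z up, the work surface at z = 0. Lengths are in m, angles in rad, forces in N, time in s.
With the tool pointing down it reaches from about 0.375 to 0.925 m from the base axis. Payload 5.7 kg.
Tool frame: the origin (TCP) lies midway between the tips of the shut fingers; the grasp point (between the pads) lies 19 mm behind it; z points along the fingers, y is the line along which they close (so a half turn about z gives the same grasp; the last joint's range is limited). The gripper opens to 88 mm and grips with 3 to 60 N. Pads are 20 mm wide; open, the fingers measure 115 mm over their backs; the gripper's body (75 mm by 178 mm) begins 61 mm behind the grasp point.
Start: joints at [1.118, 0.359, 1.51, -0, 1.272, -0.115], TCP at [0.199, 0.566, 0.223] pointing down, gripper open.
Joint ranges: [-2.97, 2.97], [-1.01, 2.36], [0.21, 2.38], [-0.96, 4.11], [0.2, 2.71], [-2.98, 2.98]. Speed limits (rad/s): [2.39, 2.39, 3.14, 3.14, 3.14, 3.14].

### API

Orientations are given as a unit quaternion [x, y, z, w].
In Python, from bench import move_ptp, servo_line, goto_joints, move_gripper, sleep, inverse_kinematics, capture, PlanningError, close_job, spot_in, silhouettes, current_clock, current_joint_pos, current_qvel, current_joint_torque, current_position, current_orientation, current_force, current_torque, current_finger_gap, current_grip_force gives the robot as it stands. Calls block until the motion is done:
- move_ptp(position, orientation): joint-space move of the TCP to a pose.
- servo_line(position, orientation=None, rate=0.15, contact_N=None): straight line of the TCP; orientation=None keeps the orientation; rate is the mean speed in m/s. With contact_N (N) it stops when the force on the tool has changed by that much, and returns True; else False.
- goto_joints(angles): joint-space move.
- move_gripper(opening): finger opening in m; the grip force is fixed at half the most; returns when the fingers have stopped.
- sleep(seconds).
- inverse_kinematics(position, orientation): joint angles nearest the present ones, or None.
- capture(name): name is "scene" or "top" or "wrist"; returns a dict with "image" (480x640x3 uint8, blue, green, red), "range_z" (480x640 float32, m along the optical axis (not along the pixel's ray), 0 where there is no reading), "intrinsics" (3x3 intrinsics, pixels), "k1" (the pictures are not rectified: a ray, as slopes to the right and down, at radius r is drawn at 1 + k1 r^2 times it, then the intrinsics apply), "R" (3x3) and "t" (3): a world point X has camera coordinates R X + t. Camera axes: x right, y down, z forward; pixel columns grow to the right and rows downward; lengths in m; the calibration is good to about 2 mm. A picture is of the moment at which its call begins.
A pose or a line that the arm cannot do raises PlanningError and nothing moves.
- close_job(): hands the job in; it is judged then, once.
Trained networks look in the newest picture that a camera, given by its name, has taken for a name from the list of things; names that differ only in an ending like _2 or _b are one class to them, and where a whole thing is asked for, a point or a joint stands for the part that bears it (a point fixed in the world has none). Each returns a list of dicts, best first, with "conf" (0 to 1); they miss things now and then, are a little off and sometimes report something else, mostly with a low value. They report only what shows in the picture. A call takes as long as a camera call.
- spot_in(camera, query): "xy" ([column, row] in pixels, amid what is visible of it).
- silhouettes(camera, query): "region" (480x640 bool, what is visible of it) and "xy" ([column, row] in pixels, amid what is visible of it).
Readings, each from a call of its own:
- current_clock(): time.
- current_joint_pos(): joint angles.
- current_qvel(): joint speeds.
- current_joint_torque(): joint torques, N m.
- current_position(): TCP position.
- current_orientation(): TCP orientation.
- current_force(): force on the tool from outside, world axes, zero at the start.
- current_torque(): the same for the moment, N m.
- current_finger_gap(): finger opening in m.
- current_grip_force(): force on a finger pad.
Only numpy, scipy, OpenCV 4.12 (cv2) and the standard library are available. Lean on these libraries where they do the work, as an engineer would, in place of code of your own. Each camera call takes 0.05 s, during which the arm holds its last target. There are 200 camera calls.

## Working session

There is one attempt and no reset: what is moved stays moved. The work goes in short steps, each a Python script; the robot and the scene stay as the last script left them, time stands still between calls to the robot, and variables do not carry over. Pictures are saved under pics/ and viewed, at most 10 in all, crops included, and the job is handed in when it is done.

```bash
mkdir -p pics
cat > h.py <<'E'
import numpy as np, cv2
from bench import *
def ray(c,uv):
    K=np.array(c["intrinsics"]);k=c["k1"]
    d=np.array([(uv[0]-K[0,2])/K[0,0],(uv[1]-K[1,2])/K[1,1]]);s=d.copy()
    for _ in range(20): s=d/(1+k*(s@s))
    return np.array([s[0],s[1],1.])
def at_z(c,uv,z):
    R=np.array(c["R"]);t=np.array(c["t"]);o=-R.T@t;d=R.T@ray(c,uv)
    return o+d*(z-o[2])/d[2]
def pts(c,mask):
    R=np.array(c["R"]);t=np.array(c["t"])
    v,u=np.nonzero(mask&(c["range_z"]>0))
    P=np.array([ray(c,(a,b))*c["range_z"][b,a] for a,b in zip(u,v)])
    return (P-t)@R if len(P) else np.zeros((0,3))
E
python3 - <<'E'
from h import *
for n in("scene","top"):
    c=capture(n);cv2.imwrite(f"pics/{n}1.png",c["image"])
    for q in("crimper","fixed_grip","lever_handle","stop_screw","vial_block","cap_box","spanner","beaker","lever_pad","lever_pivot","grip_mid"):
        s=silhouettes(n,q)[:2]
        for d in s:
            P=pts(c,d["region"])
            print(n,q,round(d["conf"],2),np.round(d["xy"]),len(P),np.round(np.percentile(P,[2,50,98],axis=0),3).tolist() if len(P) else'')
print(current_clock(),current_orientation(),current_force())
E
```

```text
scene crimper 0.76 [335. 260.] 3059 [[0.457, -0.12, 0.001], [0.517, -0.004, 0.068], [0.582, 0.028, 0.091]]
scene crimper 0.31 [340. 247.] 2023 [[0.418, -0.052, 0.068], [0.513, -0.026, 0.089], [0.568, 0.019, 0.096]]
scene fixed_grip 0.62 [338. 245.] 2068 [[0.417, -0.051, 0.069], [0.516, -0.026, 0.089], [0.569, 0.019, 0.096]]
scene lever_handle 0.74 [372. 218.] 932 [[0.453, -0.126, 0.067], [0.49, -0.088, 0.086], [0.531, -0.05, 0.091]]
scene stop_screw 0.66 [350. 254.] 129 [[0.485, -0.058, -0.0], [0.493, -0.003, 0.082], [0.509, 0.002, 0.087]]
scene vial_block 0.85 [288. 329.] 2336 [[0.5, 0.062, 0.003], [0.526, 0.118, 0.018], [0.558, 0.169, 0.039]]
scene vial_block 0.31 [375. 221.] 896 [[0.453, -0.12, 0.069], [0.491, -0.087, 0.086], [0.532, -0.049, 0.091]]
scene cap_box 0.64 [267. 246.] 1002 [[0.61, 0.002, 0.004], [0.618, 0.027, 0.057], [0.638, 0.034, 0.08]]
scene cap_box 0.41 [338. 245.] 1973 [[0.417, -0.049, 0.07], [0.514, -0.026, 0.089], [0.569, 0.019, 0.096]]
scene spanner 0.56 [381. 329.] 369 [[0.384, -0.009, -0.001], [0.404, 0.04, 0.004], [0.427, 0.075, 0.007]]
scene beaker 0.74 [3
[... 1196 characters left out ...]
385, -0.011, -0.003], [0.409, 0.032, 0.004], [0.433, 0.075, 0.007]]
top beaker 0.77 [365. 217.] 551 [[0.607, -0.118, -0.001], [0.636, -0.098, 0.025], [0.65, -0.075, 0.06]]
top beaker 0.65 [326. 253.] 1235 [[0.421, -0.049, 0.079], [0.536, -0.025, 0.09], [0.573, 0.017, 0.097]]
top lever_pad 0.7 [359. 283.] 509 [[0.457, -0.122, 0.07], [0.491, -0.09, 0.088], [0.533, -0.05, 0.092]]
top lever_pivot 0.94 [322. 256.] 1367 [[0.42, -0.05, 0.019], [0.534, -0.025, 0.09], [0.572, 0.019, 0.097]]
top grip_mid 0.73 [327. 256.] 1314 [[0.423, -0.049, 0.068], [0.536, -0.024, 0.09], [0.572, 0.021, 0.097]]
1.2 [ 1.68109689e-01  9.85768295e-01 -3.58849925e-05 -1.78251340e-05] [-0.41982704 -0.28893355 -0.23400659]
```

Run:
```python
import cv2
i=cv2.imread("pics/top1.png");cv2.imwrite("pics/top1c.png",cv2.resize(i[170:370,210:430],None,fx=3,fy=3,interpolation=cv2.INTER_CUBIC)[:600])
```

```text
(no output)
```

View pics/top1c.png

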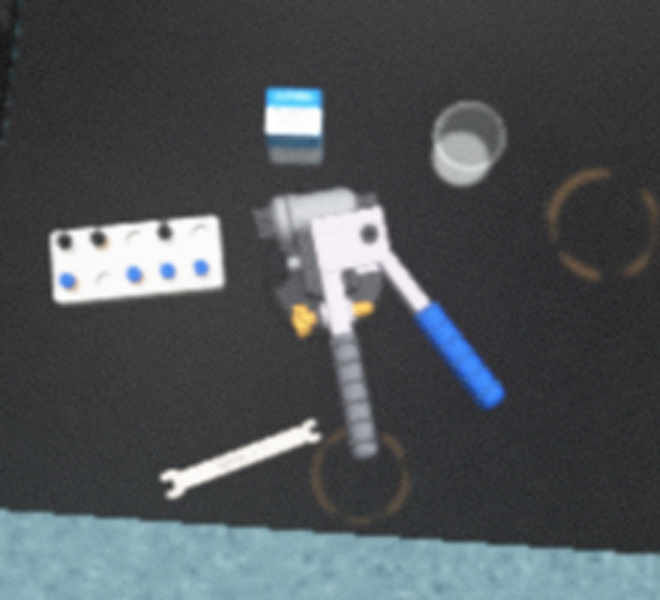

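View pics/scene1.png

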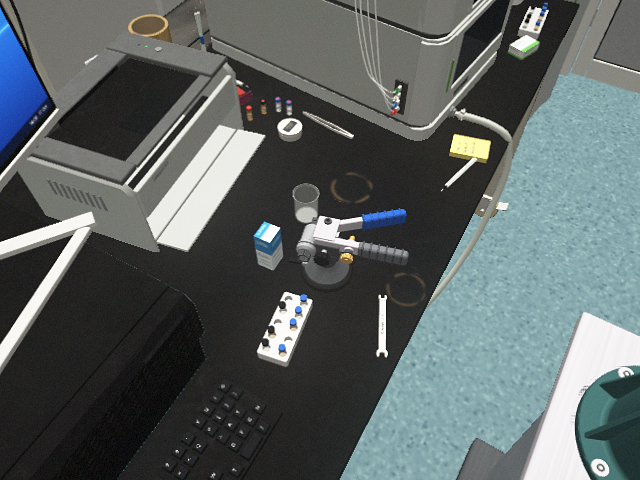

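Top crop: pivot screw at crop (369,234), blue sleeve from (428,312) to (492,400), grey grip from (342,340) to (365,455). The lever is on the world −y side and its outer face is free of the other things. The scene view agrees. I now compute the crimper's pose.

Run:
```python
from h import *
E=[]
for n in("top","scene"):
    c=capture(n)
    if n=="top":
        for k,p,z in(("pivot",(369,234),.096),("gs",(342,340),.09),("ge",(365,455),.09),("ls",(428,312),.09),("le",(492,400),.09)):
            print(k,at_z(c,(210+p[0]/3,170+p[1]/3),z).round(4))
    hsv=cv2.cvtColor(c["image"],cv2.COLOR_BGR2HSV)
    m=max(silhouettes(n,"lever_handle"),key=lambda d:d["conf"])["region"]
    m&=(hsv[...,0]>95)&(hsv[...,0]<130)&(hsv[...,1]>140)
    P=pts(c,m);P=P[P[:,2]>.084]
    r=cv2.minAreaRect(P[:,:2].astype(np.float32)*1000)
    v=cv2.fitLine(P[:,:2].astype(np.float32),cv2.DIST_HUBER,0,.001,.001).ravel()
    print(n,"blue",len(P),r,v,np.arctan(v[1]/v[0]),P[:,2].max())
    m=silhouettes(n,"fixed_grip")[0]["region"]
    P=pts(c,m);P=P[(P[:,2]>.084)&(P[:,0]<.48)]
    r=cv2.minAreaRect(P[:,:2].astype(np.float32)*1000)
    v=cv2.fitLine(P[:,:2].astype(np.float32),cv2.DIST_HUBER,0,.001,.001).ravel()
    print(n,"grip",len(P),r,v,np.arctan(v[1]/v[0]))
```

```text
pivot [ 0.5486 -0.0386  0.096 ]
gs [ 0.4829 -0.0288  0.09  ]
ge [ 0.416  -0.0494  0.09  ]
ls [ 0.5053 -0.0791  0.09  ]
le [ 0.4562 -0.122   0.09  ]
top blue 332 ((481.41583251953125, -100.41092681884766), (69.83399963378906, 16.515033721923828), 42.62224197387695) [ 0.73249966  0.6807674   0.48122323 -0.09990611] 0.7488098 0.09436035372943255
top grip 328 ((448.22491455078125, -38.69767379760742), (68.87089538574219, 16.690204620361328), 15.788178443908691) [ 0.9518811   0.30646762  0.44492102 -0.03936305] 0.31147987
scene blue 384 ((480.7167663574219, -100.37706756591797), (69.66926574707031, 17.672752380371094), 42.01744842529297) [ 0.736619    0.6763079   0.47919673 -0.09774582] 0.74273884 0.09267252073389455
scene grip 446 ((447.15423583984375, -40.18788146972656), (70.7560043334961, 18.298521041870117), 15.982062339782715) [ 0.9570093   0.29005727  0.4398434  -0.03962623] 0.29428667
```

Pose is consistent: yaw about 0.29, pivot about (0.548, −0.0387), open lever direction 0.745 rad, sleeve top about 0.09. Next I approach with the fingers shut.

```bash
cat >> h.py <<'E'
from scipy.spatial.transform import Rotation as Rn
PV=np.array([.548,-.0387]);Y0=.745
def pose(th,off,z=.060,flip=0,r=.095):
    """TCP pose: lever angle th, TCP off metres outside lever's centre line."""
    a=Y0-th;u=np.array([np.cos(a),np.sin(a)]);n=np.array([-u[1],u[0]])
    p=PV-r*u-off*n
    y=np.array([*n,0])*(-1 if flip else 1);zz=np.array([0,0,-1.])
    q=Rn.from_matrix(np.column_stack([np.cross(y,zz),y,zz])).as_quat()
    return [*p,z],q.tolist()
def fn(th):
    a=Y0-th;n=np.array([-np.sin(a),np.cos(a),0]);return -float(np.array(current_force())@n)
E
python3 - <<'E'
from h import *
best=None
for f in(0,1):
    for th in(0,.5):
        j=inverse_kinematics(*pose(th,.03,flip=f));print(f,th,None if j is None else np.round(j,2))
    if j is not None and (best is None or abs(j[5])<best[0]): best=(abs(j[5]),f)
f=best[1];print("flip",f)
move_gripper(0.0)
move_ptp(*pose(0,.065,z=.2,flip=f))
servo_line(*pose(0,.065,flip=f),rate=.12)
print(current_clock(),current_force(),current_finger_gap(),current_position())
c=capture("scene");cv2.imwrite("pics/s2.png",c["image"][120:360,200:520])
E
```

```text
0 0 [-0.38  0.45  1.86 -0.    0.83 -2.7 ]
0 0.5 [-0.34  0.41  1.95 -0.    0.78 -2.16]
1 0 [-0.38  0.45  1.86 -0.    0.83  0.45]
1 0.5 [-0.34  0.41  1.95 -0.    0.78  0.99]
flip 1
6.9333 [0.29534996 0.5966592  0.58421484] 0.0005662027344778529 [ 0.52282814 -0.15110629  0.06063353]
```

View pics/s2.png

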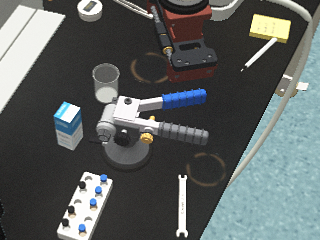

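The fingers are down behind the blue lever (crop about (195,85)), clear of the beaker and everything else. Next is contact, then a stepped press with force readings.

Run:
```python
from h import *
import json
f0=fn(0)
hit=servo_line(*pose(0,.010,flip=1),rate=.03,contact_N=1.5)
p=np.array(current_position())[:2];n=np.array([-np.sin(Y0),np.cos(Y0)])
off=-float((p-PV)@n);print("hit",hit,"off",round(off,4),"f",fn(0)-f0,current_clock())
assert hit and .017<off<.028
th=0;log=[]
while th<.56:
    th+=.06 if th<.17 else (.02 if th<.29 else .006)
    servo_line(*pose(th,off,flip=1),rate=.04)
    F=fn(th)-f0;log.append((round(th,3),round(F,1),round(current_clock(),1)))
    if F>13 or (th<.3 and F>11): break
print(log);json.dump(dict(off=off,th=th,f0=f0),open("st.json","w"))
sleep(.3);print(fn(th)-f0,current_position(),pose(th,off)[0])
c=capture("top");cv2.imwrite("pics/t3.png",cv2.resize(c["image"][200:350,260:430],None,fx=3,fy=3))
```

```text
hit True off 0.0183 f 2.849703501355693 8.3833
[(0.06, 2.4, 8.7), (0.12, 3.2, 8.9), (0.18, 4.5, 9.2), (0.2, 4.1, 9.5), (0.22, 4.7, 9.7), (0.24, 5.2, 10.0), (0.26, 4.8, 10.2), (0.28, 5.4, 10.5), (0.3, 4.4, 10.7), (0.306, 5.1, 11.0), (0.312, 5.4, 11.2), (0.318, 4.8, 11.5), (0.324, 5.1, 11.7), (0.33, 4.9, 12.0), (0.336, 4.8, 12.2), (0.342, 4.9, 12.5), (0.348, 5.7, 12.7), (0.354, 4.8, 13.0), (0.36, 5.4, 13.2), (0.366, 5.5, 13.5), (0.372, 6.3, 13.7), (0.378, 5.5, 14.0), (0.384, 5.9, 14.2), (0.39, 6.4, 14.5), (0.396, 4.8, 14.7), (0.402, 5.4, 15.0), (0.408, 6.5, 15.2), (0.414, 7.1, 15.5), (0.42, 5.8, 15.7), (0.426, 6.3, 16.0), (0.432, 6.5, 16.2), (0.438, 6.4, 16.5), (0.444, 6.0, 16.7), (0.45, 6.4, 17.0), (0.456, 6.6, 17.2), (0.462, 7.5, 17.5), (0.468, 6.2, 17.7), (0.474, 6.4, 18.0), (0.48, 7.4, 18.2), (0.486, 6.7, 18.5), (0.492, 7.2, 18.7), (0.498, 7.2, 19.0), (0.504, 9.2, 19.2), (0.51, 9.5, 19.5), (0.516, 11.4, 19.7), (0.522, 12.6, 20.0), (0.528, 13.1, 20.2)]
13.656201376722661 [ 0.46073587 -0.07952965  0.0603021 ] [np.float64(0.45915976770253436), np.float64(-0.07698720358927529), 0.06]
```

View pics/t3.png

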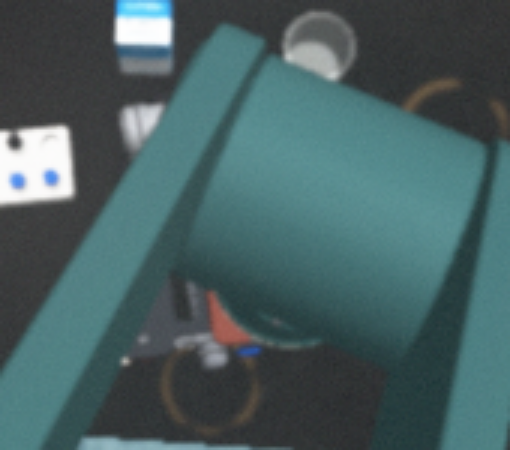

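Force held at a steady 7 N and then rose from commanded angle 0.50, where the lever met the screw. The top view shows the blue tip at (248,350) beside the grip end at (213,350), with a gap between them. Next I press a little firmer, hold, and ease out.

Run:
```python
from h import *
import json
s=json.load(open("st.json"));off,th,f0=s["off"],s["th"],s["f0"]
while np.mean([fn(th)-f0 for _ in range(3)])<15 and th<.56:
    th+=.005;servo_line(*pose(th,off,flip=1),rate=.02)
print("th",th,[round(fn(th)-f0,1)])
s["thmax"]=th;json.dump(s,open("st.json","w"))
c=capture("scene");cv2.imwrite("pics/s4.png",cv2.resize(c["image"][190:310,270:430],None,fx=4,fy=4))
for _ in range(4): sleep(.3);print(round(fn(th)-f0,1),current_clock())
for t in np.linspace(th,0,9)[1:]:
    servo_line(*pose(t,off,flip=1),rate=.03);print(round(t,2),round(fn(t)-f0,1))
servo_line(*pose(0,off+.006,flip=1),rate=.02);sleep(.4)
print("open",fn(0)-f0,current_clock(),current_position())
c=capture("scene");cv2.imwrite("pics/s5.png",cv2.resize(c["image"][190:310,270:430],None,fx=4,fy=4))
```

```text
th 0.5380000000000001 [15.9]
15.9 21.4417
15.5 21.7417
15.4 22.0417
16.0 22.3417
0.47 6.6
0.4 5.9
0.34 5.2
0.27 4.6
0.2 4.4
0.13 3.7
0.07 3.3
0.0 2.0
open -0.22372664001133183 26.125 [ 0.49454307 -0.12088908  0.05999789]
```

View pics/s4.png

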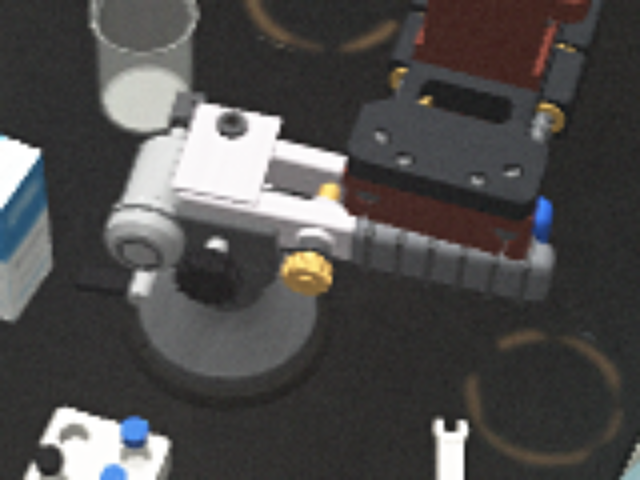

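View pics/s5.png

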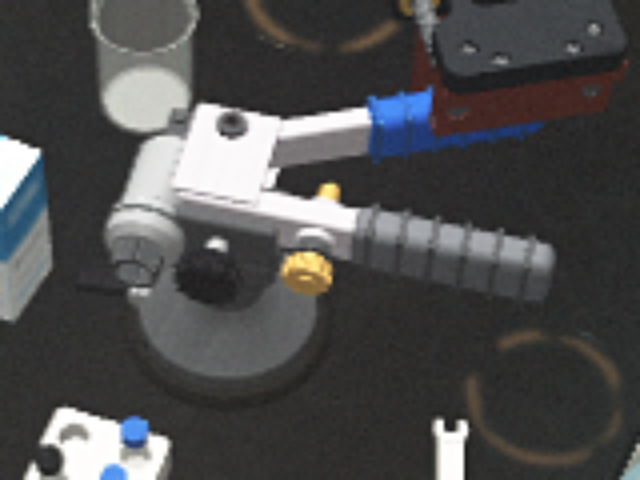

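In the first view the lever bar rests on the brass screw tip (crop 330,190), with the fingers outside the lever. In the second the lever stands fully open and nothing else has moved. Now the second press, then hand-in.

Run:
```python
from h import *
import json
s=json.load(open("st.json"));off,tm,f0=s["off"],s["thmax"],s["f0"]
servo_line(*pose(0,off,flip=1),rate=.02)
for t in [*np.linspace(0,.48,8)[1:],*np.linspace(.48,tm,6)[1:]]:
    servo_line(*pose(t,off,flip=1),rate=.04 if t<.485 else .02)
    F=fn(t)-f0;print(round(t,3),round(F,1))
    if F>18: break
sleep(.6)
F=np.mean([fn(tm)-f0 for _ in range(5)]);print(F,current_clock(),np.abs(current_qvel()).max())
if 13<F<20: print(close_job())
```

```text
0.069 2.4
0.137 3.0
0.206 4.4
0.274 4.9
0.343 5.5
0.411 5.6
0.48 6.5
0.492 7.1
0.503 8.2
0.515 10.7
0.526 13.1
0.538 16.2
16.111300215221235 30.6917 0.0021777325626882896
the job is handed in; nothing more can be done
None
```

I pressed the lever onto the stop screw and held it for over a second at about 16 N, eased it fully open, then pressed it back in; the job is handed in at about 31 s with the lever still held there at about 16 N.

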